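Stack the amplifier modules in the dock and cam them tight

TASK

Swing the red cam lever of the dock fully open and lift off the black cover, then stack every module lying on the desk in the dock, in any order, each with the keyway underneath fully down over the brass key below it, and put the black cover back on top over the last key. When everything is stacked, swing the cam lever its full quarter turn so that the jaw draws the whole stack tight and flush against the blue fence, and let go. Leave the glass tube, the capacitor can and the shaft coupler standing where they are.

Things in the scene. Friction and masses are not known exactly. Their poses are not given: they have to be found in the camera images.
- seat (a point): Reference point of the fixed dock, on top of its dark steel base plate (12 mm above the desk), where the centre of a stacked part comes when flush with the fence; x points from the fence to the cam, z up. On the plate a brass half-round key bar along x, centred at x = +20 mm: 26 mm long, 10 wide, 5 high. Nothing stands on the y sides of the stack
- dock: The fixed dock; origin on the desk right under the seat point, axes parallel to its axes. Base plate 66 mm wide (y), x from -60 to +130 mm. Upright blue fence: 12 mm thick, 60 mm wide, 82 mm above the desk, its face at x = -45 mm. Fence and jaw faces are slippery, so a slightly skewed part squares itself up as it is pressed
- jaw (a joint): Travel (m) of the dock's upright aluminium jaw towards the fence, driven by the cam alone: 0.00764 m per rad of cam angle. Jaw 10 mm thick, 56 mm wide, its top 80 mm above the desk; its face is at the seat's x = +56.5 mm with the cam open, +44.5 mm closed (so it presses a 90 mm part)
- cam_axis (a point): Point on the upright axis of the cam lever, 92.5 mm from the seat point in its +x, 40 mm above the desk
- cam_knob (a point): Middle of the upright round red knob at the end of the cam lever: diameter 16 mm, from 48 to 88 mm above the desk (this point at 68 mm), 65 mm from the cam axis. The flat lever bar under it is at 40 to 48 mm
- cam (a joint): Angle (rad) of the cam lever: 0 = fully open (lever along the seat's +x, away from the stack), growing anticlockwise from above to 1.571 = fully closed (lever along the seat's +y), with end stops. Needs 3 to 8 N at the knob, most when the stack is being pressed; stays where it is left. Starts partly closed
- module1_mid (a point): Centre of the bare aluminium module: loose case 90 mm long (x), 46 wide (y), 20 tall (z), 160 g, may be absent. On top a brass half-round key along x, centred at x = +20 mm: 26 long, 10 wide, 5 high; a black square at the other end. Underneath a keyway along x, centred at x = +20 mm: 34 long, 13 wide, 7 deep: it seats only the same way round as the part below, sliding 4 mm either way
- module2_mid (a point): Centre of the green module: loose case 90 mm long (x), 46 wide (y), 20 tall (z), 160 g, may be absent. On top a brass half-round key along x, centred at x = +20 mm: 26 long, 10 wide, 5 high; a black square at the other end. Underneath a keyway along x, centred at x = +20 mm: 34 long, 13 wide, 7 deep: it seats only the same way round as the part below, sliding 4 mm either way
- module3_mid (a point): Centre of the orange module: loose case 90 mm long (x), 46 wide (y), 20 tall (z), 160 g, may be absent. On top a brass half-round key along x, centred at x = +20 mm: 26 long, 10 wide, 5 high; a black square at the other end. Underneath a keyway along x, centred at x = +20 mm: 34 long, 13 wide, 7 deep: it seats only the same way round as the part below, sliding 4 mm either way
- cover_mid (a point): Centre of the black cover: loose plate 90 mm long (x), 46 wide (y), 16 tall (z), 100 g, with the same keyway underneath as a module (centred at x = +20 mm) and no key on top, only five thin flat metal bars. It starts on the dock, over the key of the base plate
- tube: Loose rectifier tube of frosted glass, diameter 44 mm, 92 mm tall, standing on its base; origin at the centre of its underside. Bystander
- capacitor: Loose dark blue capacitor can, diameter 36 mm, 52 mm tall, upright; origin at the centre of its underside. Bystander
- coupler: Loose knurled aluminium shaft coupler, diameter 26 mm, 26 mm tall, upright; origin at the centre of its underside. Bystander
There are look-alikes about, which are no part of the job. Of the things like the dock, leave any that is green or orange; of the rest the smaller one is meant.

How it is judged:
On the way, in this order (a step that is already met when the one before it is completed fails the run):
1. the cam lever is swung open (value of joint cam below 0.25 rad), for 0.2 s.
2. with the cam open, every module and, on top, the cover sit fully down over the keys in the dock (value of joint cam below 0.4 rad and x of module1_mid in the frame of seat between -0.01 and 0.01 m and y of module1_mid in the frame of seat between -0.007 and 0.007 m and angle between each of module1_mid, module2_mid, module3_mid, cover_mid's own z axis and vertical below 0.06 rad and angle between the x axis of each of module1_mid, module2_mid, module3_mid, cover_mid and the x axis of seat, either way round below 0.12 rad and (z of module1_mid in the frame of seat between 0.007 and 0.013 m or z of module1_mid in the frame of seat between 0.027 and 0.033 m or z of module1_mid in the frame of seat between 0.047 and 0.053 m) and x of module2_mid in the frame of seat between -0.01 and 0.01 m and y of module2_mid in the frame of seat between -0.007 and 0.007 m and (z of module2_mid in the frame of seat between 0.007 and 0.013 m or z of module2_mid in the frame of seat between 0.027 and 0.033 m or z of module2_mid in the frame of seat between 0.047 and 0.053 m) and x of module3_mid in the frame of seat between -0.01 and 0.01 m and y of module3_mid in the frame of seat between -0.007 and 0.007 m and (z of module3_mid in the frame of seat between 0.007 and 0.013 m or z of module3_mid in the frame of seat between 0.027 and 0.033 m or z of module3_mid in the frame of seat between 0.047 and 0.053 m) and x of cover_mid in the frame of seat between -0.01 and 0.01 m and y of cover_mid in the frame of seat between -0.007 and 0.007 m and (z of cover_mid in the frame of seat between 0.025 and 0.031 m or z of cover_mid in the frame of seat between 0.045 and 0.051 m or z of cover_mid in the frame of seat between 0.065 and 0.071 m) and z of cover_mid in the frame of module1_mid above 0.015 m and z of cover_mid in the frame of module2_mid above 0.015 m and z of cover_mid in the frame of module3_mid above 0.015 m), for 0.3 s.
At the end, for the whole second after the job is handed in: Cam lever beyond 1.42 rad; every module present, and the cover above them all, seated in the dock over the key below (height within 3 mm, level within 0.06 rad, in line within 0.12 rad, within 7 mm sideways of the seat) and flush with the fence within 2.5 mm; all at rest (value of joint cam above 1.42 rad and x of module1_mid in the frame of seat between -0.0025 and 0.0025 m and y of module1_mid in the frame of seat between -0.007 and 0.007 m and angle between each of module1_mid, module2_mid, module3_mid, cover_mid's own z axis and vertical below 0.06 rad and angle between the x axis of each of module1_mid, module2_mid, module3_mid, cover_mid and the x axis of seat, either way round below 0.12 rad and (z of module1_mid in the frame of seat between 0.007 and 0.013 m or z of module1_mid in the frame of seat between 0.027 and 0.033 m or z of module1_mid in the frame of seat between 0.047 and 0.053 m) and x of module2_mid in the frame of seat between -0.0025 and 0.0025 m and y of module2_mid in the frame of seat between -0.007 and 0.007 m and (z of module2_mid in the frame of seat between 0.007 and 0.013 m or z of module2_mid in the frame of seat between 0.027 and 0.033 m or z of module2_mid in the frame of seat between 0.047 and 0.053 m) and x of module3_mid in the frame of seat between -0.0025 and 0.0025 m and y of module3_mid in the frame of seat between -0.007 and 0.007 m and (z of module3_mid in the frame of seat between 0.007 and 0.013 m or z of module3_mid in the frame of seat between 0.027 and 0.033 m or z of module3_mid in the frame of seat between 0.047 and 0.053 m) and x of cover_mid in the frame of seat between -0.0025 and 0.0025 m and y of cover_mid in the frame of seat between -0.007 and 0.007 m and (z of cover_mid in the frame of seat between 0.025 and 0.031 m or z of cover_mid in the frame of seat between 0.045 and 0.051 m or z of cover_mid in the frame of seat between 0.065 and 0.071 m) and z of cover_mid in the frame of module1_mid above 0.015 m and z of cover_mid in the frame of module2_mid above 0.015 m and z of cover_mid in the frame of module3_mid above 0.015 m and linear speed of each of module1, module2, module3, cover below 0.02 m/s); the robot touches nothing.
It fails at once if the glass tube is pushed more than 25 mm away or knocked over (distance of tube from where it was at the start of the episode above 0.025 m or angle between tube's own z axis and vertical above 0.5 rad).
It fails at once if the capacitor can is pushed more than 25 mm away or knocked over (distance of capacitor from where it was at the start of the episode above 0.025 m or angle between capacitor's own z axis and vertical above 0.5 rad).
It fails at once if the shaft coupler is pushed more than 25 mm away or knocked over (distance of coupler from where it was at the start of the episode above 0.025 m or angle between coupler's own z axis and vertical above 0.5 rad).
Of module1, module2, module3 only 2 to 3 are there at a start; the rules pass over those that are not, and their reading is None.
At some moment in a run one of module1, module2, module3, cover may be knocked a few centimetres aside while the robot is not near it.
Once in a run the grip may slacken for a moment while it holds something.
It also fails if it takes over 210 s, if anything falls off the work surface, if the arm or the gripper's body presses on something with over 40 N, if the wrist force passes 120 N, or if a joint passes its speed limit or range.

ROBOT

A 7-joint arm with a two-finger parallel gripper is mounted at the origin on the work surface. World frame = base frame: x ahead of the robot, y to its left, z up, the work surface at z = 0. Lengths are in m, angles in rad, forces in N, time in s.
With the tool pointing down it reaches from about 0.4 to 0.85 m from the base axis. Payload 10.4 kg.
Tool frame: the origin (TCP) lies on the centre line of the jaws, within the pads' length; the fingertips stand r.finger_overhang ahead of it and the grasp point (between the pads) lies 5 mm behind it (r.finger_overhang is the distance from the TCP to the fingertips, in m); z points along the fingers, y is the line along which they close (so a half turn about z gives the same grasp; the last joint's range is limited). The gripper opens to 87 mm and grips with 3 to 60 N. Pads are 19 mm wide; open, the fingers measure 117 mm over their backs; the gripper's body (75 mm by 190 mm) begins 51 mm behind the grasp point.
Start: joints at [-1.238, 0.332, -0.065, 1.46, 0.022, 1.35, -0.088], TCP at [0.218, 0.586, 0.237] pointing down, gripper open.
Joint ranges: [-2.6, 2.6], [-0.5, 2.12], [-1.47, 1.34], [0.16, 2.42], [-1.27, 4.41], [0.06, 2.06], [-2.6, 2.6]. Speed limits (rad/s): [2.22, 2.22, 2.79, 2.79, 3.14, 3.14, 3.14].

INTERFACE

Orientations are given as a unit quaternion [x, y, z, w].
In Python, from bench import read_state, viewer, r gives the robot as it stands.
- The arm moves only by the tool carry_out, never from a script. Its argument "moves" is a list of rows, each a list of 6 numbers: the shift along the tool's x, y, z in units of 40 mm (1.0 is 40 mm), then the turn, a rotation vector about the tool's x, y, z in units of 8 degrees (1.0 is 8 degrees). A call has 1 to 20 rows; each row shifts and turns the commanded pose from where the row before left it, along the tool's axes as they then stand; what a row does not reach is not made up. A row lasts 1/8 s, in which the tool goes at most 62.5 mm and 10.7 degrees, less where a joint would pass 70% of its speed; a pose out of reach is approached as far as the arm can. A call is refused whole if a number of a shift passes 1 or a number of a turn 1, either way. A call with a gripper value outside its range is refused whole. "fingers" is the finger opening in mm, from 0 to 87, set as the call begins (left out, the last holds). The fingers move at their own pace and stop on an object; "force" is the grip in N (left out, the last holds). Time passes only in rows, so rows that do not move let the fingers close. It gives the time, the measured TCP pose, the force, the opening and the grip force at its end, in the units of the state.
- read_state(): the state, without advancing time (a new reading comes with each control period).
- viewer.camera(name): name is "scene" or "top"; returns a dict with "pixels" (480x640x3 uint8, red, green, blue), "range_z" (480x640 float32, m along the optical axis (not along the pixel's ray), 0 where there is no reading), "fx", "fy", "cx", "cy" (pixels), "xyz" and "orientation" of the camera in the world. Camera axes: x right, y down, z forward; pixel columns grow to the right and rows downward; lengths in m; the calibration is good to about 2 mm. A picture is of the moment at which its call begins.
- r.close_job(): hands the job in; it is judged then, once.
The state is a dict: "time": time; "joint_positions": joint angles; "joint_vel": joint speeds; "joint_torque": joint torques, N m; "ee_pos": TCP position; "eef_rot": TCP orientation; "ft_force": force on the tool from outside, world axes, zero at the start; "torque": the same for the moment, N m; "width": finger opening in m; "grip_force": force on a finger pad.
Only numpy, scipy, OpenCV 4.12 (cv2) and the standard library are available. Lean on these libraries where they do the work, as an engineer would, in place of code of your own. Each camera call takes 0.05 s, during which the arm holds its last target. There are 200 camera calls.

## Working session

There is one attempt and no reset: what is moved stays moved. The work goes in short steps, Python scripts to look and compute and a tool call to move; the robot and the scene stay as the last step left them, time stands still between calls to the robot, and variables do not carry over. Pictures are saved under pics/ and viewed, at most 14 in all, crops included, and the job is handed in when it is done.

Besides the shell and the picture viewer there is one more tool, called after "Request:" as name(argument=value, ...) on one line, values as JSON. carry_out: Moves the arm, as the interface text tells. Its arguments: {"type":"object","properties":{"moves":{"type":"array","items":{"type":"array","items":{"type":"number"}}},"fingers":{"type":"number"},"force":{"type":"number"}},"required":["moves"]}

```bash
ls; mkdir -p pics; cat > h.py <<'E'
import numpy as np, cv2
from bench import read_state, viewer, r
from scipy.spatial.transform import Rotation as R
def cam(n):
    c=viewer.camera(n); c['Rm']=R.from_quat(c['orientation']).as_matrix(); c['xyz']=np.array(c['xyz']); return c
def cloud(c):
    v,u=np.mgrid[:480,:640]; z=c['range_z']
    p=np.stack([(u-c['cx'])/c['fx']*z,(v-c['cy'])/c['fy']*z,z],-1)
    P=p@c['Rm'].T+c['xyz']; P[z<=0]=np.nan; return P
def save(c,n): cv2.imwrite('pics/'+n+'.png',c['pixels'][:,:,::-1])
def st():
    s=read_state(); print(s['time'],np.round(s['ee_pos'],4),np.round(s['eef_rot'],4),np.round(s['ft_force'],1),s['width'],s['grip_force'])
E
python3 - <<'E'
from h import *
for n in('scene','top'):
    c=cam(n);save(c,n+'0');print(n,c['xyz'],c['Rm'].round(3).tolist(),c['fx'])
    np.savez('pics/'+n+'0',P=cloud(c),im=c['pixels'])
st();print(r.finger_overhang)
E
```

```text
pics
scene [ 0.92862674 -0.5622503   0.71084059] [[0.76, 0.449, -0.47], [0.65, -0.529, 0.545], [-0.004, -0.72, -0.694]] 443.58061879723
top [ 0.26803242 -0.0487051   1.04124139] [[-0.002, -0.979, 0.202], [-1.0, 0.002, 0.002], [-0.002, -0.202, -0.979]] 470.0988554548055
0.1 [0.2176 0.5855 0.2358] [ 1.769e-01  9.842e-01 -6.000e-04 -1.000e-04] [ 0.6 -0.8 -0.3] 0.08677828825877501 0.0
0.014
```

View pics/top0.png

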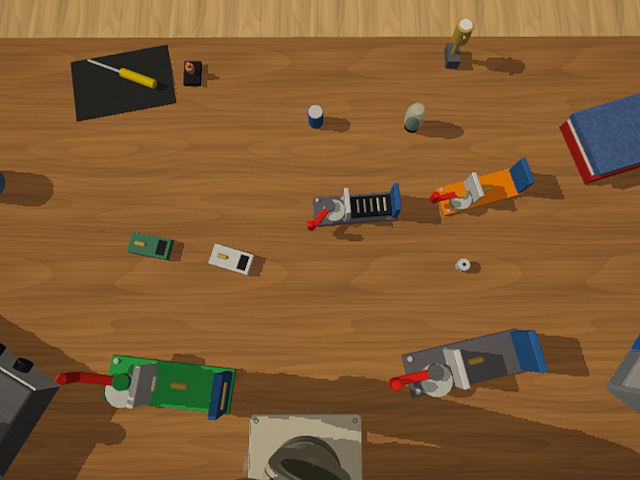

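View pics/scene0.png

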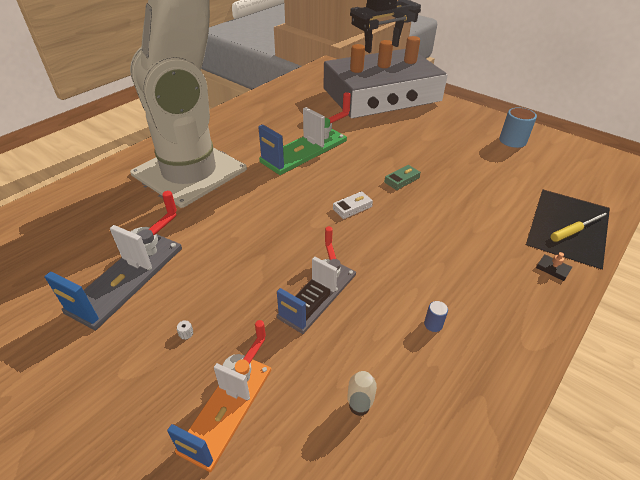

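The top view shows the grey dock (355,208) with its cover and its lever knob at (311,226). The green module is at (151,246), the aluminium one at (232,260), and there is no orange module. The can is at (316,117), the tube at (414,117) and the coupler at (463,265).

```bash
cat >> h.py <<'E'
def rect(P,box,z0,z1,mask=None):
    u0,v0,u1,v1=box; Q=P[v0:v1,u0:u1]; m=(Q[...,2]>z0)&(Q[...,2]<z1)
    if mask is not None: m&=mask[v0:v1,u0:u1]
    q=Q[m]; (c,s,a)=cv2.minAreaRect(q[:,:2].astype(np.float32)*1000)
    b=cv2.boxPoints((c,s,a)); e=b[1]-b[0]; f=b[2]-b[1]; l=e if np.hypot(*e)>np.hypot(*f) else f
    return np.round(c,1),np.round(s,1),round(np.degrees(np.arctan2(l[1],l[0])),1),len(q),round(np.median(q[:,2])*1000,1)
E
python3 - <<'E'
from h import *
d=np.load('pics/top0.npz');P=d['P'];im=d['im'].astype(int)
print('green',rect(P,(115,220,190,275),.014,.03))
print('alu',rect(P,(195,230,270,290),.014,.03))
r_,g,b=im[...,0],im[...,1],im[...,2]
print('cover',rect(P,(340,180,400,230),.022,.034))
print('fence',rect(P,(380,170,410,230),.074,.09))
print('plate',rect(P,(300,170,410,240),.008,.016))
print('jawtop',rect(P,(335,180,360,230),.074,.09))
print('knob',rect(P,(295,205,335,240),.08,.095,(r_>120)&(g<80)))
for n,bx in dict(tube=(395,95,430,140),can=(300,100,330,135),coup=(450,250,475,280)).items(): print(n,rect(P,bx,.018,.12))
for n in('brass_g',(132,236,148,250)),('brass_a',(215,248,232,266)),('blk_g',(152,236,172,258)):
    u0,v0,u1,v1=n[1];print(n[0],np.nanmedian(P[v0:v1,u0:u1].reshape(-1,3),0))
I=d['im'][:,:,::-1]
cv2.imwrite('pics/c1.png',np.hstack([cv2.resize(I[170:245,295:415],(480,300),interpolation=2),cv2.resize(I[225:285,120:265],(320,300),interpolation=2)]))
E
```

```text
green (array([469.6, 347.8]), array([92. , 46.3]), np.float32(78.6), 852, np.float64(20.4))
alu (array([439.1, 165.5]), array([90.9, 46.7]), np.float32(73.2), 852, np.float64(20.5))
cover (array([ 555.7, -139.6]), array([ 53.7, 125.1]), np.float32(-86.6), 854, np.float64(28.1))
fence (array([ 562.8, -195.7]), array([60. , 12.7]), np.float32(3.5), 163, np.float64(81.9))
plate (array([ 555.9, -109.3]), array([ 67.2, 188.5]), np.float32(-85.6), 707, np.float64(12.1))
jawtop (array([555. , -89.8]), array([56.5, 10.2]), np.float32(4.4), 125, np.float64(79.8))
knob (array([502.2, -11.1]), array([13.3, 14.5]), np.float32(-73.3), 41, np.float64(87.4))
tube (array([ 755.7, -245.2]), array([43.2, 37.3]), np.float32(73.3), 457, np.float64(74.9))
can (array([771.2, -20.1]), array([35. , 34.7]), np.float32(23.1), 269, np.float64(51.3))
coup (array([ 425.2, -344.7]), array([25.6, 25.7]), np.float32(-55.8), 124, np.float64(25.8))
brass_g [0.47574724 0.36762659 0.02063109]
brass_a [0.44393781 0.18145723 0.0208641 ]
blk_g [0.46761661 0.31975107 0.01963102]
```

View pics/c1.png

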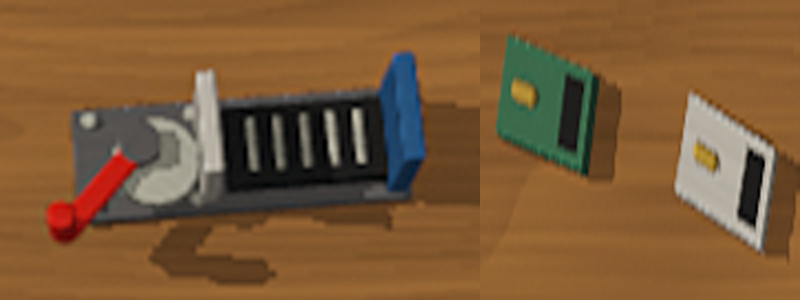

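Lever is at about 46° and needs to open to 0. I'll cage the knob and sweep it round.

```bash
cat >> h.py <<'E'
def plan(*wps):
    """wps: (x,y,z mm, phi deg of tool y); turn first, then shift. prints rows in move units"""
    s=read_state(); p=np.array(s['ee_pos'])*1000; M=R.from_quat(s['eef_rot']).as_matrix()
    ph=np.degrees(np.arctan2(M[1,1],M[0,1])); st(); print('phi',ph.round(2),'tilt',M[:2,2].round(4))
    for w in wps:
        t=(ph-w[3]+90)%180-90; t=(ph-w[3]) if abs(ph-w[3])<120 else t
        f=np.radians(w[3]); y=np.array([np.cos(f),np.sin(f),0]); x=np.array([-y[1],y[0],0])
        d=np.array(w[:3])-p; u=np.array([d@x,d@y,-d[2]])/40; n=max(1,int(np.ceil(abs(u).max()/.95))); m=int(np.ceil(abs(t)/8-.01))
        print(w,'| turn',m,'x',round(t/8/max(m,1),3),'| shift',n,'x',(u/n).round(3))
        p=np.array(w[:3],float); ph=w[3]
E
python3 - <<'E'
from h import *
plan((502.2,-11.1,160,25),(502.2,-11.1,70,25),(511.2,-1.6,70,25),(522.1,5.5,70,25),(534.2,10.2,70,25),(549,12.7,70,25))
E
```

```text
0.1 [0.2176 0.5855 0.2358] [ 1.769e-01  9.842e-01 -6.000e-04 -1.000e-04] [ 0.6 -0.8 -0.3] 0.08677828825877501 0.0
phi 69.62 tilt [-0.0004 -0.0012]
(502.2, -11.1, 160, 25) | turn 6 x 0.93 | shift 18 x [-0.918  0.008  0.105]
(502.2, -11.1, 70, 25) | turn 0 x 0.0 | shift 3 x [0.   0.   0.75]
(511.2, -1.6, 70, 25) | turn 0 x 0.0 | shift 1 x [ 0.12   0.304 -0.   ]
(522.1, 5.5, 70, 25) | turn 0 x 0.0 | shift 1 x [ 0.046  0.322 -0.   ]
(534.2, 10.2, 70, 25) | turn 0 x 0.0 | shift 1 x [-0.021  0.324 -0.   ]
(549, 12.7, 70, 25) | turn 0 x 0.0 | shift 1 x [-0.1    0.362 -0.   ]
```

Request:
carry_out(moves=[[0,0,0,0,0,0.93],[0,0,0,0,0,0.93],[0,0,0,0,0,0.93],[0,0,0,0,0,0.93],[0,0,0,0,0,0.93],[0,0,0,0,0,0.93]], fingers=87)

```text
time: 0.85
ee_pos: [0.2176, 0.5857, 0.2361]
eef_rot: [0.539, 0.842, -0.0, 0.0]
ft_force: [-0.1, -0.2, 0.9]
width: 0.0871
grip_force: 0.0
```

Request:
carry_out(moves=[[-0.918,0.008,0.105,0,0,0],[-0.918,0.008,0.105,0,0,0],[-0.918,0.008,0.105,0,0,0],[-0.918,0.008,0.105,0,0,0],[-0.918,0.008,0.105,0,0,0],[-0.918,0.008,0.105,0,0,0],[-0.918,0.008,0.105,0,0,0],[-0.918,0.008,0.105,0,0,0],[-0.918,0.008,0.105,0,0,0],[-0.918,0.008,0.105,0,0,0],[-0.918,0.008,0.105,0,0,0],[-0.918,0.008,0.105,0,0,0],[-0.918,0.008,0.105,0,0,0],[-0.918,0.008,0.105,0,0,0],[-0.918,0.008,0.105,0,0,0],[-0.918,0.008,0.105,0,0,0],[-0.918,0.008,0.105,0,0,0],[-0.918,0.008,0.105,0,0,0],[0,0,0,0,0,0],[0,0,0,0,0,0]])

```text
time: 3.35
ee_pos: [0.5016, -0.0103, 0.1607]
eef_rot: [0.537, 0.843, -0.0, -0.0]
ft_force: [-0.2, 0.7, -0.3]
width: 0.087
grip_force: 0.0
```

```bash
python3 - <<'E'
from h import *
plan((502.2,-11.1,70,25))
E
```

```text
3.35 [ 0.5016 -0.0103  0.1607] [ 5.374e-01  8.433e-01 -1.000e-04 -4.000e-04] [-0.2  0.7 -0.3] 0.08701353603140569 0.0
phi 24.98 tilt [-0.0007  0.0002]
(502.2, -11.1, 70, 25) | turn 0 x -0.002 | shift 3 x [-0.008  0.002  0.756]
```

Precise tracking. Descend, cage the knob and sweep it.

Request:
carry_out(moves=[[-0.008,0.002,0.756,0,0,0],[-0.008,0.002,0.756,0,0,0],[-0.008,0.002,0.756,0,0,0],[0,0,0,0,0,0]])

```text
time: 3.85
ee_pos: [0.5009, -0.0106, 0.0687]
eef_rot: [0.537, 0.844, -0.001, -0.002]
ft_force: [-0.3, -0.4, -0.1]
width: 0.0874
grip_force: 0.0
```

Request:
carry_out(moves=[[0,0,0,0,0,0],[0,0,0,0,0,0],[0,0,0,0,0,0],[0,0,0,0,0,0],[0,0,0,0,0,0],[0.06,0.152,0,0,0,0],[0.06,0.152,0,0,0,0],[0.023,0.161,0,0,0,0],[0.023,0.161,0,0,0,0],[-0.01,0.162,0,0,0,0],[-0.01,0.162,0,0,0,0],[-0.05,0.181,0,0,0,0],[-0.05,0.181,0,0,0,0],[0,0,0,0,0,0],[0,0,0,0,0,0],[0,0,0,0,0,0]], fingers=20, force=15)

```text
time: 5.85
ee_pos: [0.5497, 0.0122, 0.0705]
eef_rot: [0.538, 0.843, 0.0, 0.0]
ft_force: [-1.1, -0.2, -0.0]
width: 0.0196
grip_force: 0.0
```

Request:
carry_out(moves=[[0,0,0,0,0,0],[0,0,0,0,0,0],[0,0,0,0,0,0],[0,0,-0.7,0,0,0],[0,0,-0.9,0,0,0],[0,0,-0.9,0,0,0],[0,0,-0.5,0,0,0],[0.5,0.6,0,0,0,0],[0.5,0.6,0,0,0,0],[0.5,0.6,0,0,0,0],[0,0,0,0,0,0],[0,0,0,0,0,0]], fingers=45)

```text
time: 7.35
ee_pos: [0.5892, 0.0961, 0.1901]
eef_rot: [0.538, 0.843, -0.0, 0.0]
ft_force: [0.2, 0.0, -0.4]
width: 0.0452
grip_force: 0.0
```

```bash
python3 - <<'E'
from h import *
c=cam('top');P=cloud(c);save(c,'t1');im=c['pixels'].astype(int)
print('knob',rect(P,(280,180,345,240),.08,.095,(im[...,0]>120)&(im[...,1]<80)))
print('jaw',rect(P,(325,180,360,230),.074,.086,im[...,2]>100))
k=(im.max(-1)<75)
print('cover',rect(P,(340,180,396,230),.022,.034))
print('plate',rect(P,(300,170,410,240),.008,.016))
plan((558.8,-144.5,160,4.3),(558.8,-144.5,29,4.3))
c2=cv2.resize(c['pixels'][170:245,280:415,::-1],(720,400));cv2.imwrite('pics/t1c.png',c2)
E
```

```text
knob (array([544.7,  11.5]), array([14.9, 13.1]), np.float32(0.5), 41, np.float64(87.2))
jaw (array([553.2, -84.3]), array([53.9,  9.2]), np.float32(3.8), 105, np.float64(80.2))
cover (array([ 555.3, -135.8]), array([ 53.4, 121.7]), np.float32(-86.7), 854, np.float64(28.0))
plate (array([ 555.8, -109.8]), array([ 66.9, 189.2]), np.float32(-85.6), 729, np.float64(12.1))
7.4 [0.5892 0.0957 0.1903] [ 5.381e-01  8.429e-01 -2.000e-04  1.000e-04] [-0.4  0.5  0.4] 0.04449585825335567 0.0
phi 24.9 tilt [-0.0001 -0.0004]
(558.8, -144.5, 160, 4.3) | turn 3 x 0.858 | shift 7 x [-0.847 -0.172  0.108]
(558.8, -144.5, 29, 4.3) | turn 0 x 0.0 | shift 4 x [0.    0.    0.819]
```

View pics/t1c.png

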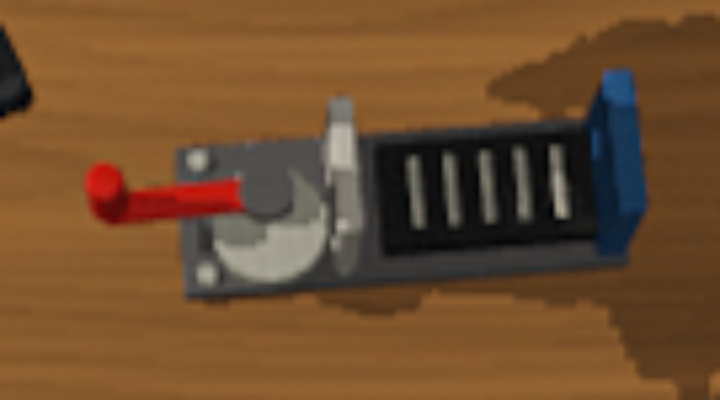

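Lever is open with the knob at (105,185) in the crop, and the cover sits centred on the dock. Now grasp the cover.

Request:
carry_out(moves=[[0,0,0,0,0,0.858],[0,0,0,0,0,0.858],[0,0,0,0,0,0.858],[-0.847,-0.172,0.108,0,0,0],[-0.847,-0.172,0.108,0,0,0],[-0.847,-0.172,0.108,0,0,0],[-0.847,-0.172,0.108,0,0,0],[-0.847,-0.172,0.108,0,0,0],[-0.847,-0.172,0.108,0,0,0],[-0.847,-0.172,0.108,0,0,0],[0,0,0,0,0,0],[0,0,0,0,0,0]], fingers=87)

```text
time: 8.9
ee_pos: [0.5593, -0.1431, 0.1601]
eef_rot: [0.68, 0.733, 0.0, -0.0]
ft_force: [0.7, 0.3, 0.9]
width: 0.0867
grip_force: 0.0
```

Request:
carry_out(moves=[[0,0,0.8,0,0,0],[0,0,0.8,0,0,0],[0,0,0.8,0,0,0],[0,0,0.4,0,0,0],[0,0,0.44,0,0,0],[0,0,0,0,0,0],[0,0,0,0,0,0]])

```text
time: 9.78
ee_pos: [0.56, -0.1433, 0.0312]
eef_rot: [0.68, 0.734, 0.0, 0.0]
ft_force: [0.1, 0.4, -0.5]
width: 0.0866
grip_force: 0.0
```

Request:
carry_out(moves=[[0,0,0,0,0,0],[0,0,0,0,0,0],[0,0,0,0,0,0],[0,0,0,0,0,0],[0,0,0,0,0,0],[0,0,0,0,0,0]], fingers=20, force=25)

```text
time: 10.52
ee_pos: [0.5597, -0.1431, 0.0304]
eef_rot: [0.68, 0.734, 0.0, 0.0]
ft_force: [1.0, -0.4, -0.3]
width: 0.046
grip_force: 25.0
```

Request:
carry_out(moves=[[0,0,-0.4,0,0,0],[0,0,-0.8,0,0,0],[0,0,-0.8,0,0,0],[0,0,-0.8,0,0,0],[0,0,0,0,0,0]])

```text
time: 11.15
ee_pos: [0.5606, -0.1437, 0.1455]
eef_rot: [0.68, 0.733, 0.002, 0.002]
ft_force: [0.2, -0.2, -1.7]
width: 0.0461
grip_force: 25.0
```

```bash
python3 - <<'E'
from h import *
plan((660,70,150,4.3),(660,70,20,4.3))
E
```

```text
11.15 [ 0.5606 -0.1437  0.1455] [0.6797 0.7335 0.0015 0.0016] [ 0.2 -0.2 -1.7] 0.04609329066372542 24.99767515808344
phi 4.36 tilt [0.0044 0.0001]
(660, 70, 150, 4.3) | turn 0 x 0.007 | shift 6 x [ 0.857  0.48  -0.019]
(660, 70, 20, 4.3) | turn 0 x 0.0 | shift 4 x [0.    0.    0.812]
```

Request:
carry_out(moves=[[0.857,0.48,-0.019,0,0,0],[0.857,0.48,-0.019,0,0,0],[0.857,0.48,-0.019,0,0,0],[0.857,0.48,-0.019,0,0,0],[0.857,0.48,-0.019,0,0,0],[0.857,0.48,-0.019,0,0,0],[0,0,0,0,0,0],[0,0,0.85,0,0,0],[0,0,0.85,0,0,0],[0,0,0.85,0,0,0],[0,0,0.3,0,0,0],[0,0,0.3,0,0,0],[0,0,0,0,0,0]])

```text
time: 12.78
ee_pos: [0.6585, 0.0705, 0.0209]
eef_rot: [0.68, 0.734, -0.0, -0.0]
ft_force: [0.4, -0.2, -0.4]
width: 0.0462
grip_force: 25.0
```

Request:
carry_out(moves=[[0,0,0,0,0,0],[0,0,0,0,0,0],[0,0,0,0,0,0],[0,0,0,0,0,0],[0,0,-0.6,0,0,0],[0,0,-0.8,0,0,0],[0,0,-0.8,0,0,0],[0,0,-0.8,0,0,0],[0,0,0,0,0,0]], fingers=87)

```text
time: 13.9
ee_pos: [0.6601, 0.0707, 0.1438]
eef_rot: [0.68, 0.734, 0.002, 0.001]
ft_force: [0.3, 0.3, -0.3]
width: 0.0869
grip_force: 0.0
```

```bash
python3 - <<'E'
from h import *
c=cam('top');P=cloud(c);save(c,'t2');np.save('pics/t2.npy',P)
print('green',rect(P,(115,220,190,275),.014,.03))
print('alu',rect(P,(195,230,270,290),.014,.03))
E
```

```text
green (array([477.2, 385.9]), array([16.8, 46.1]), np.float32(-16.3), 121, np.float64(20.7))
alu (array([430.1, 136.6]), array([30.5, 45.9]), np.float32(-17.7), 210, np.float64(20.5))
```

View pics/t2.png

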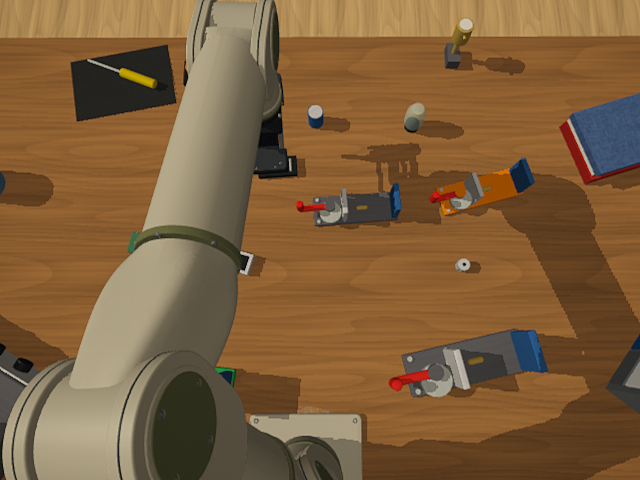

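Cover is down at about (270,160), the base key is visible at (361,207), and the arm hides the modules. I'll try the scene camera for them.

```bash
python3 - <<'E'
from h import *
P=np.load('pics/t2.npy'); im=cv2.imread('pics/t2.png')[:,:,::-1].astype(int)
k=(im[...,0]>im[...,2]+40)&(P[...,2]>.012)&(P[...,2]<.02); k[:195]=0;k[220:]=0;k[:,:350]=0;k[:,375:]=0
print('key',np.median(P[k],0),k.sum())
c=cam('scene');P=cloud(c);save(c,'s2')
b=(P[...,0]>.38)&(P[...,0]<.53)
print('alu',rect(P,(0,0,640,480),.016,.022,b&(P[...,1]>.08)&(P[...,1]<.25)))
print('green',rect(P,(0,0,640,480),.016,.022,b&(P[...,1]>.27)&(P[...,1]<.43)))
print('cover',rect(P,(0,0,640,480),.012,.018,(P[...,0]>.6)&(P[...,0]<.72)&(P[...,1]>0)&(P[...,1]<.14)))
plan((438.8,165.7,150,-16.8),(438.8,165.7,20,-16.8))
E
```

```text
key [ 0.55724209 -0.12643311  0.01586287] 45
alu (array([439.7, 165. ]), array([91.6, 50.7]), np.float32(74.0), 369, np.float64(20.4))
green (array([0., 0.]), array([0., 0.]), np.float32(0.0), 0, np.float64(nan))
cover (array([657.8,  68.1]), array([46.9, 93.3]), np.float32(-85.7), 599, np.float64(16.4))
14.0 [0.6584 0.0709 0.1407] [ 6.795e-01  7.336e-01  1.000e-04 -2.000e-04] [-0.8  0.9 -0.8] 0.08686493365714618 0.0
phi 4.39 tilt [-0.0001  0.0003]
(438.8, 165.7, 150, -16.8) | turn 3 x 0.883 | shift 7 x [ 0.098 -0.849 -0.033]
(438.8, 165.7, 20, -16.8) | turn 0 x 0.0 | shift 4 x [0.    0.    0.812]
  return _methods._mean(a, axis=axis, dtype=dtype,
  ret = ret.dtype.type(ret / rcount)
```

Request:
carry_out(moves=[[0,0,0,0,0,0.883],[0,0,0,0,0,0.883],[0,0,0,0,0,0.883],[0.098,-0.849,-0.033,0,0,0],[0.098,-0.849,-0.033,0,0,0],[0.098,-0.849,-0.033,0,0,0],[0.098,-0.849,-0.033,0,0,0],[0.098,-0.849,-0.033,0,0,0],[0.098,-0.849,-0.033,0,0,0],[0.098,-0.849,-0.033,0,0,0],[0,0,0,0,0,0],[0,0,0.812,0,0,0],[0,0,0.812,0,0,0],[0,0,0.812,0,0,0],[0,0,0.4,0,0,0],[0,0,0.4,0,0,0],[0,0,0,0,0,0]])

```text
time: 16.12
ee_pos: [0.4388, 0.1653, 0.0201]
eef_rot: [0.803, 0.596, -0.001, 0.0]
ft_force: [-0.5, 0.0, -0.0]
width: 0.0867
grip_force: 0.0
```

Request:
carry_out(moves=[[0,0,0,0,0,0],[0,0,0,0,0,0],[0,0,0,0,0,0],[0,0,0,0,0,0],[0,0,0,0,0,0],[0,0,0,0,0,0]], fingers=20, force=30)

```text
time: 16.88
ee_pos: [0.4391, 0.1658, 0.0209]
eef_rot: [0.803, 0.596, 0.0, -0.0]
ft_force: [0.7, -0.8, 2.0]
width: 0.0455
grip_force: 30.0
```

Request:
carry_out(moves=[[0,0,-0.4,0,0,0],[0,0,-0.8,0,0,0],[0,0,-0.8,0,0,0],[0,0,-0.9,0,0,0],[0,0,0,0,0,0]])

```text
time: 17.5
ee_pos: [0.4404, 0.1664, 0.1397]
eef_rot: [0.803, 0.596, 0.003, -0.0]
ft_force: [-0.1, -0.1, -1.6]
width: 0.0455
grip_force: 30.0
```

```bash
python3 - <<'E'
from h import *
plan((559.1,-142.5,140,4.3),(559.1,-142.5,60,4.3),(559.1,-142.5,33,4.3))
E
```

```text
17.5 [0.4404 0.1664 0.1397] [ 8.03e-01  5.96e-01  2.60e-03 -4.00e-04] [-0.1 -0.1 -1.6] 0.04547505005282369 30.000176774337888
phi -16.83 tilt [0.0036 0.0037]
(559.1, -142.5, 140, 4.3) | turn 3 x -0.881 | shift 9 x [-0.88   0.265 -0.001]
(559.1, -142.5, 60, 4.3) | turn 0 x 0.0 | shift 3 x [0.    0.    0.667]
(559.1, -142.5, 33, 4.3) | turn 0 x 0.0 | shift 1 x [0.    0.    0.675]
```

Request:
carry_out(moves=[[0,0,0,0,0,-0.881],[0,0,0,0,0,-0.881],[0,0,0,0,0,-0.881],[-0.88,0.265,0,0,0,0],[-0.88,0.265,0,0,0,0],[-0.88,0.265,0,0,0,0],[-0.88,0.265,0,0,0,0],[-0.88,0.265,0,0,0,0],[-0.88,0.265,0,0,0,0],[-0.88,0.265,0,0,0,0],[-0.88,0.265,0,0,0,0],[-0.88,0.265,0,0,0,0],[0,0,0,0,0,0],[0,0,0,0,0,0]])

```text
time: 19.25
ee_pos: [0.5575, -0.1426, 0.1362]
eef_rot: [0.68, 0.733, -0.0, -0.001]
ft_force: [0.2, 0.2, -1.5]
width: 0.0455
grip_force: 30.0
```

```bash
python3 - <<'E'
from h import *
plan((559.1,-142.5,60,4.3),(559.1,-142.5,33,4.3))
c=cam('scene');P=cloud(c);save(c,'s3');np.save('pics/s3.npy',P)
cv2.imwrite('pics/s3c.png',cv2.resize(c['pixels'][180:350,220:410,::-1],(670,600)))
print(rect(P,(200,150,420,350),.132,.150,(P[...,0]>.5)&(P[...,0]<.62)&(P[...,1]>-.21)&(P[...,1]<-.07)))
E
```

```text
19.25 [ 0.5575 -0.1426  0.1362] [ 6.799e-01  7.333e-01 -3.000e-04 -6.000e-04] [ 0.2  0.2 -1.5] 0.04554299728665011 30.00015781726688
phi 4.32 tilt [-0.0013  0.0003]
(559.1, -142.5, 60, 4.3) | turn 0 x 0.003 | shift 3 x [-0.     0.013  0.635]
(559.1, -142.5, 33, 4.3) | turn 0 x 0.0 | shift 1 x [0.    0.    0.675]
(array([ 560. , -151.5]), array([67.1, 78.5]), np.float32(-69.5), 744, np.float64(136.4))
```

View pics/s3c.png

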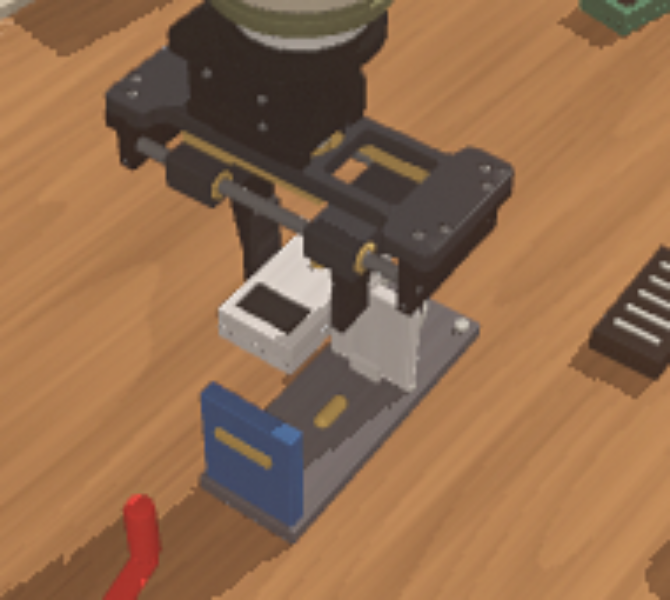

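The module hangs level over the dock, aligned with the key. Lower it.

Request:
carry_out(moves=[[0,0.013,0.635,0,0,0],[0,0.013,0.635,0,0,0],[0,0.013,0.635,0,0,0],[0,0,0,0,0,0],[0,0,0.2,0,0,0],[0,0,0.2,0,0,0],[0,0,0.15,0,0,0],[0,0,0.1,0,0,0],[0,0,0.03,0,0,0],[0,0,0,0,0,0],[0,0,0,0,0,0]])

```text
time: 20.68
ee_pos: [0.5597, -0.1428, 0.0335]
eef_rot: [0.68, 0.733, 0.0, 0.0]
ft_force: [0.5, -0.2, -0.6]
width: 0.0458
grip_force: 30.0
```

Request:
carry_out(moves=[[0,0,0,0,0,0],[0,0,0,0,0,0],[0,0,0,0,0,0],[0,0,0,0,0,0],[0,0,-0.6,0,0,0],[0,0,-0.8,0,0,0],[0,0,-0.8,0,0,0],[0,0,-0.6,0,0,0],[0,0,0,0,0,0]], fingers=87)

```text
time: 21.8
ee_pos: [0.5605, -0.1431, 0.1469]
eef_rot: [0.68, 0.733, 0.001, 0.001]
ft_force: [-0.1, 0.2, -0.9]
width: 0.0869
grip_force: 0.0
```

```bash
python3 - <<'E'
from h import *
c=cam('scene');P=cloud(c)
print('alu',rect(P,(200,200,420,350),.028,.0345,(P[...,0]>.52)&(P[...,0]<.6)&(P[...,1]>-.198)&(P[...,1]<-.09)))
print('cover',rect(P,(0,0,640,480),.012,.018,(P[...,0]>.6)&(P[...,0]<.72)&(P[...,1]>0)&(P[...,1]<.14)))
c=cam('top');P=cloud(c)
print('green',rect(P,(115,220,190,275),.014,.03))
plan((470,348,140,-11.4),(470,348,20,-11.4))
E
```

```text
alu (array([ 560.7, -143.5]), array([ 49. , 114.7]), np.float32(-80.6), 530, np.float64(32.7))
cover (array([657.8,  67.7]), array([47. , 92.4]), np.float32(-85.6), 615, np.float64(16.3))
green (array([469.6, 348.4]), array([92.7, 46.7]), np.float32(78.6), 850, np.float64(20.4))
21.9 [ 0.5594 -0.1426  0.1448] [ 6.798e-01  7.334e-01  1.000e-04 -3.000e-04] [ 0.6  1.4 -0.1] 0.08730616179775107 0.0
phi 4.35 tilt [-0.0003  0.0004]
(470, 348, 140, -11.4) | turn 2 x 0.984 | shift 13 x [ 0.891 -0.355  0.009]
(470, 348, 20, -11.4) | turn 0 x 0.0 | shift 4 x [0.   0.   0.75]
```

Alu module seated (top at 32.7 mm ≈ 32). Now the green one.

Request:
carry_out(moves=[[0,0,0,0,0,0.984],[0,0,0,0,0,0.984],[0.891,-0.355,0.009,0,0,0],[0.891,-0.355,0.009,0,0,0],[0.891,-0.355,0.009,0,0,0],[0.891,-0.355,0.009,0,0,0],[0.891,-0.355,0.009,0,0,0],[0.891,-0.355,0.009,0,0,0],[0.891,-0.355,0.009,0,0,0],[0.891,-0.355,0.009,0,0,0],[0.891,-0.355,0.009,0,0,0],[0.891,-0.355,0.009,0,0,0],[0.891,-0.355,0.009,0,0,0],[0.891,-0.355,0.009,0,0,0],[0.891,-0.355,0.009,0,0,0],[0,0,0,0,0,0],[0,0,0,0,0,0]])

```text
time: 24.02
ee_pos: [0.4702, 0.3468, 0.1397]
eef_rot: [0.774, 0.633, -0.001, 0.0]
ft_force: [-0.3, 0.3, -0.1]
width: 0.0875
grip_force: 0.0
```

Request:
carry_out(moves=[[0,0,0.8,0,0,0],[0,0,0.8,0,0,0],[0,0,0.7,0,0,0],[0,0,0.4,0,0,0],[0,0,0.3,0,0,0],[0,0,0,0,0,0],[0,0,0,0,0,0]])

```text
time: 24.9
ee_pos: [0.4708, 0.3481, 0.0215]
eef_rot: [0.774, 0.633, 0.001, -0.0]
ft_force: [0.4, -0.2, -0.1]
width: 0.087
grip_force: 0.0
```

Request:
carry_out(moves=[[0,0,0,0,0,0],[0,0,0,0,0,0],[0,0,0,0,0,0],[0,0,0,0,0,0],[0,0,0,0,0,0],[0,0,0,0,0,0]], fingers=20, force=30)

```text
time: 25.65
ee_pos: [0.4704, 0.3479, 0.0207]
eef_rot: [0.774, 0.633, 0.0, 0.0]
ft_force: [-0.3, 0.1, 0.1]
width: 0.0457
grip_force: 30.0
```

Request:
carry_out(moves=[[0,0,-0.4,0,0,0],[0,0,-0.8,0,0,0],[0,0,-0.9,0,0,0],[0,0,-0.9,0,0,0],[0,0,-0.4,0,0,0],[0,0,0,0,0,0],[0,0,0,0,0,0]])

```text
time: 26.52
ee_pos: [0.4696, 0.3476, 0.1554]
eef_rot: [0.774, 0.633, -0.001, 0.0]
ft_force: [-0.7, -0.5, -2.9]
width: 0.0458
grip_force: 30.0
```

```bash
python3 - <<'E'
from h import *
plan((559.3,-142.5,150,4.3),(559.1,-142.5,70,4.3))
E
```

```text
26.525 [0.4696 0.3476 0.1554] [ 0.7738  0.6334 -0.0009  0.    ] [-0.7 -0.5 -2.9] 0.045811456866990924 29.99992087483406
phi -11.4 tilt [-0.0014 -0.0012]
(559.3, -142.5, 150, 4.3) | turn 2 x -0.981 | shift 14 x [-0.885  0.094  0.01 ]
(559.1, -142.5, 70, 4.3) | turn 0 x 0.0 | shift 3 x [ 0.    -0.002  0.667]
```

Request:
carry_out(moves=[[0,0,0,0,0,-0.981],[0,0,0,0,0,-0.981],[-0.885,0.094,0.01,0,0,0],[-0.885,0.094,0.01,0,0,0],[-0.885,0.094,0.01,0,0,0],[-0.885,0.094,0.01,0,0,0],[-0.885,0.094,0.01,0,0,0],[-0.885,0.094,0.01,0,0,0],[-0.885,0.094,0.01,0,0,0],[-0.885,0.094,0.01,0,0,0],[-0.885,0.094,0.01,0,0,0],[-0.885,0.094,0.01,0,0,0],[-0.885,0.094,0.01,0,0,0],[-0.885,0.094,0.01,0,0,0],[-0.885,0.094,0.01,0,0,0],[-0.885,0.094,0.01,0,0,0],[0,0,0,0,0,0],[0,0,0,0,0,0]])

```text
time: 28.78
ee_pos: [0.5593, -0.1418, 0.15]
eef_rot: [0.68, 0.733, -0.0, -0.001]
ft_force: [-0.0, 0.2, -1.0]
width: 0.0459
grip_force: 30.0
```

```bash
python3 - <<'E'
from h import *
plan((559.3,-142.5,75,4.3),(559.3,-142.5,53,4.3))
c=cam('scene');P=cloud(c);save(c,'s4')
print('alu',rect(P,(200,200,420,350),.028,.0345,(P[...,0]>.52)&(P[...,0]<.6)&(P[...,1]>-.191)&(P[...,1]<-.09)))
cv2.imwrite('pics/s4c.png',cv2.resize(c['pixels'][180:350,220:410,::-1],(670,600)))
E
```

```text
28.775 [ 0.5593 -0.1418  0.15  ] [ 6.802e-01  7.331e-01 -5.000e-04 -8.000e-04] [-0.   0.2 -1. ] 0.04586479614410153 30.000167973339558
phi 4.29 tilt [-0.0018  0.0003]
(559.3, -142.5, 75, 4.3) | turn 0 x -0.002 | shift 2 x [-0.009 -0.001  0.937]
(559.3, -142.5, 53, 4.3) | turn 0 x 0.0 | shift 1 x [0.   0.   0.55]
alu (array([ 560.1, -140.5]), array([ 50.3, 108.7]), np.float32(-81.2), 543, np.float64(32.6))
```

View pics/s4c.png

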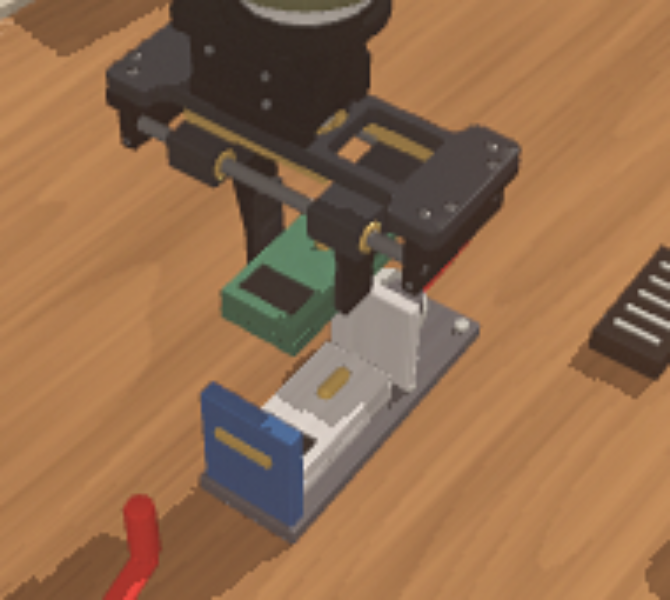

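The alu module is seated and level in the dock, and the green one is held squarely above it. Lower it.

Request:
carry_out(moves=[[-0.009,0,0.937,0,0,0],[-0.009,0,0.937,0,0,0],[0,0,0,0,0,0],[0,0,0.2,0,0,0],[0,0,0.15,0,0,0],[0,0,0.1,0,0,0],[0,0,0.07,0,0,0],[0,0,0.03,0,0,0],[0,0,0,0,0,0],[0,0,0,0,0,0]])

```text
time: 30.08
ee_pos: [0.56, -0.1432, 0.0542]
eef_rot: [0.68, 0.733, 0.0, 0.0]
ft_force: [-0.2, -0.6, -2.1]
width: 0.0458
grip_force: 30.0
```

Request:
carry_out(moves=[[0,0,0.03,0,0,0],[0,0,0,0,0,0],[0,0,0,0,0,0]])

```text
time: 30.45
ee_pos: [0.5599, -0.1431, 0.0529]
eef_rot: [0.68, 0.733, 0.0, -0.0]
ft_force: [-0.9, -0.2, -1.3]
width: 0.0458
grip_force: 30.0
```

Request:
carry_out(moves=[[0,0,0,0,0,0],[0,0,0,0,0,0],[0,0,0,0,0,0],[0,0,0,0,0,0],[0,0,-0.6,0,0,0],[0,0,-0.8,0,0,0],[0,0,-0.8,0,0,0],[0,0,-0.4,0,0,0],[0,0,0,0,0,0]], fingers=87)

```text
time: 31.58
ee_pos: [0.5603, -0.1431, 0.1573]
eef_rot: [0.68, 0.733, 0.001, 0.0]
ft_force: [-0.1, 0.2, -0.6]
width: 0.0869
grip_force: 0.0
```

```bash
python3 - <<'E'
from h import *
c=cam('scene');P=cloud(c)
print('green',rect(P,(200,200,420,350),.047,.0545,(P[...,0]>.52)&(P[...,0]<.6)&(P[...,1]>-.189)&(P[...,1]<-.095)))
print('cover',rect(P,(0,0,640,480),.012,.018,(P[...,0]>.6)&(P[...,0]<.72)&(P[...,1]>0)&(P[...,1]<.14)))
plan((659.4,70.8,140,4.3),(659.4,70.8,19.5,4.3))
E
```

```text
green (array([ 558.9, -137.5]), array([47., 82.]), np.float32(-86.5), 640, np.float64(52.8))
cover (array([657.6,  68.2]), array([46.8, 92.1]), np.float32(-86.1), 625, np.float64(16.3))
31.625 [ 0.5598 -0.1428  0.1563] [ 6.800e-01  7.332e-01  1.000e-04 -2.000e-04] [-0.8  0.1 -0.3] 0.08700151255222464 0.0
phi 4.31 tilt [-0.0002  0.0005]
(659.4, 70.8, 140, 4.3) | turn 0 x 0.001 | shift 6 x [0.856 0.481 0.068]
(659.4, 70.8, 19.5, 4.3) | turn 0 x 0.0 | shift 4 x [0.    0.    0.753]
```

Request:
carry_out(moves=[[0.856,0.481,0.068,0,0,0],[0.856,0.481,0.068,0,0,0],[0.856,0.481,0.068,0,0,0],[0.856,0.481,0.068,0,0,0],[0.856,0.481,0.068,0,0,0],[0.81,0.481,0.068,0,0,0],[0,0,0,0,0,0],[0,0,0.8,0,0,0],[0,0,0.8,0,0,0],[0,0,0.7,0,0,0],[0,0,0.4,0,0,0],[0,0,0.31,0,0,0],[0,0,0,0,0,0],[0,0,0,0,0,0]])

```text
time: 33.38
ee_pos: [0.6604, 0.0685, 0.0211]
eef_rot: [0.68, 0.733, 0.001, 0.0]
ft_force: [-0.4, 0.0, -0.0]
width: 0.0873
grip_force: 0.0
```

Request:
carry_out(moves=[[0,0,0,0,0,0],[0,0,0,0,0,0],[0,0,0,0,0,0],[0,0,0,0,0,0],[0,0,0,0,0,0],[0,0,0,0,0,0]], fingers=20, force=30)

```text
time: 34.12
ee_pos: [0.6598, 0.0686, 0.0202]
eef_rot: [0.68, 0.733, 0.0, -0.0]
ft_force: [-0.5, -0.4, 0.7]
width: 0.0453
grip_force: 30.0
```

Request:
carry_out(moves=[[0,0,-0.4,0,0,0],[0,0,-0.8,0,0,0],[0,0,-0.9,0,0,0],[0,0,-0.9,0,0,0],[0,0,-0.4,0,0,0],[0,0,0,0,0,0],[0,0,0,0,0,0]])

```text
time: 35.0
ee_pos: [0.6591, 0.0687, 0.1547]
eef_rot: [0.68, 0.733, -0.001, -0.001]
ft_force: [-0.2, -0.5, -1.8]
width: 0.0455
grip_force: 30.0
```

```bash
python3 - <<'E'
from h import *
plan((559.5,-142.5,150,4.3),(559.5,-142.5,90,4.3))
E
```

```text
35.0 [0.6591 0.0687 0.1547] [ 6.801e-01  7.331e-01 -7.000e-04 -7.000e-04] [-0.2 -0.5 -1.8] 0.04551470228891698 29.999870415776968
phi 4.29 tilt [-0.002  -0.0001]
(559.5, -142.5, 150, 4.3) | turn 0 x -0.001 | shift 6 x [-0.846 -0.48   0.02 ]
(559.5, -142.5, 90, 4.3) | turn 0 x 0.0 | shift 2 x [0.   0.   0.75]
```

Request:
carry_out(moves=[[-0.846,-0.48,0.02,0,0,0],[-0.846,-0.48,0.02,0,0,0],[-0.846,-0.48,0.02,0,0,0],[-0.846,-0.48,0.02,0,0,0],[-0.846,-0.48,0.02,0,0,0],[-0.846,-0.48,0.02,0,0,0],[0,0,0,0,0,0],[0,0,0,0,0,0]])

```text
time: 36.0
ee_pos: [0.5599, -0.1417, 0.1505]
eef_rot: [0.68, 0.733, -0.0, -0.001]
ft_force: [-0.6, 0.4, -0.9]
width: 0.0455
grip_force: 30.0
```

```bash
python3 - <<'E'
from h import *
plan((559.5,-142.5,90,4.3),(559.5,-142.5,72,4.3))
c=cam('scene');P=cloud(c);save(c,'s5')
cv2.imwrite('pics/s5c.png',cv2.resize(c['pixels'][180:350,220:410,::-1],(670,600)))
E
```

```text
36.0 [ 0.5599 -0.1417  0.1505] [ 6.800e-01  7.332e-01 -3.000e-04 -6.000e-04] [-0.6  0.4 -0.9] 0.04551332266425206 30.00012081116438
phi 4.31 tilt [-0.0013  0.0005]
(559.5, -142.5, 90, 4.3) | turn 0 x 0.002 | shift 2 x [-0.009 -0.006  0.756]
(559.5, -142.5, 72, 4.3) | turn 0 x 0.0 | shift 1 x [0.   0.   0.45]
```

View pics/s5c.png

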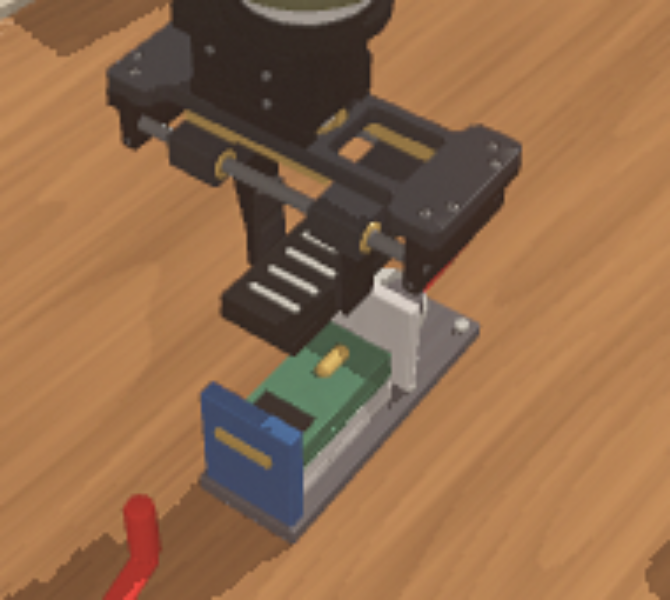

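The green module is fully seated on the alu one, and the cover hangs squarely above. Lower the cover and release it.

Request:
carry_out(moves=[[-0.009,-0.006,0.756,0,0,0],[-0.009,-0.006,0.756,0,0,0],[0,0,0,0,0,0],[0,0,0.2,0,0,0],[0,0,0.15,0,0,0],[0,0,0.06,0,0,0],[0,0,0.05,0,0,0],[0,0,0,0,0,0],[0,0,0,0,0,0]])

```text
time: 37.17
ee_pos: [0.5598, -0.1433, 0.0726]
eef_rot: [0.68, 0.733, 0.0, 0.0]
ft_force: [-0.2, -0.7, -1.2]
width: 0.046
grip_force: 30.0
```

Request:
carry_out(moves=[[0,0,0,0,0,0],[0,0,0,0,0,0],[0,0,0,0,0,0],[0,0,0,0,0,0],[0,0,-0.6,0,0,0],[0,0,-0.8,0,0,0],[0,0,-0.8,0,0,0],[0,0,0,0,0,0],[0,0,0,0,0,0]], fingers=87)

```text
time: 38.3
ee_pos: [0.5594, -0.143, 0.1599]
eef_rot: [0.68, 0.733, -0.0, -0.0]
ft_force: [0.1, -0.9, -0.6]
width: 0.0869
grip_force: 0.0
```

```bash
python3 - <<'E'
from h import *
c=cam('scene');P=cloud(c);save(c,'s6')
print('cover',rect(P,(200,180,420,350),.062,.0705,(P[...,0]>.52)&(P[...,0]<.6)&(P[...,1]>-.189)&(P[...,1]<-.095)))
c=cam('top');P=cloud(c);im=c['pixels'].astype(int);save(c,'t6')
print('knob',rect(P,(280,180,345,240),.08,.095,(im[...,0]>120)&(im[...,1]<80)))
plan((545.8,12,160,35))
E
```

```text
cover (array([ 558.4, -139.7]), array([47.5, 84.9]), np.float32(-84.9), 782, np.float64(68.7))
knob (array([0., 0.]), array([0., 0.]), np.float32(0.0), 0, np.float64(nan))
38.4 [ 0.5591 -0.1431  0.1595] [ 6.801e-01  7.331e-01 -4.000e-04 -6.000e-04] [-0.9  0.3 -0.3] 0.08702038447447674 0.0
phi 4.29 tilt [-0.0015  0.0002]
(545.8, 12, 160, 35) | turn 4 x -0.96 | shift 4 x [ 0.842  0.488 -0.003]
  return _methods._mean(a, axis=axis, dtype=dtype,
  ret = ret.dtype.type(ret / rcount)
```

Cover seated (top at 68 mm). Now to the knob at about (546,12).

```bash
python3 - <<'E'
from h import *
plan((546,12.2,160,4.3),(546,12.2,70,4.3))
E
```

```text
38.4 [ 0.5591 -0.1431  0.1595] [ 6.801e-01  7.331e-01 -4.000e-04 -6.000e-04] [-0.9  0.3 -0.3] 0.08702038447447674 0.0
phi 4.29 tilt [-0.0015  0.0002]
(546, 12.2, 160, 4.3) | turn 0 x -0.001 | shift 5 x [ 0.779 -0.007 -0.003]
(546, 12.2, 70, 4.3) | turn 0 x 0.0 | shift 3 x [0.   0.   0.75]
```

Request:
carry_out(moves=[[0.779,-0.007,0,0,0,0],[0.779,-0.007,0,0,0,0],[0.779,-0.007,0,0,0,0],[0.779,-0.007,0,0,0,0],[0.779,-0.007,0,0,0,0],[0,0,0,0,0,0],[0,0,0.75,0,0,0],[0,0,0.75,0,0,0],[0,0,0.75,0,0,0],[0,0,0,0,0,0],[0,0,0,0,0,0]], fingers=60)

```text
time: 39.78
ee_pos: [0.5471, 0.0111, 0.0713]
eef_rot: [0.681, 0.733, 0.0, 0.0]
ft_force: [1.0, -0.4, -0.4]
width: 0.0601
grip_force: 0.0
```

Request:
carry_out(moves=[[0,0,0,0,0,0],[0,0,0,0,0,0],[0,0,0,0,0,0],[0,0,0,0,0,0]], fingers=20, force=15)

```text
time: 40.28
ee_pos: [0.5467, 0.0121, 0.0706]
eef_rot: [0.68, 0.733, 0.0, -0.0]
ft_force: [0.3, -0.2, 0.6]
width: 0.0281
grip_force: 0.0
```

Request:
carry_out(moves=[[-0.014,-0.212,0,0,0,-0.9375],[-0.014,-0.212,0,0,0,-0.9375],[-0.014,-0.212,0,0,0,-0.9375],[-0.014,-0.212,0,0,0,-0.9375],[-0.014,-0.212,0,0,0,-0.9375],[-0.014,-0.212,0,0,0,-0.9375],[-0.014,-0.212,0,0,0,-0.9375],[-0.014,-0.212,0,0,0,-0.9375],[-0.014,-0.212,0,0,0,-0.9375],[-0.014,-0.212,0,0,0,-0.9375],[-0.014,-0.212,0,0,0,-0.9375],[-0.014,-0.212,0,0,0,-0.9375],[0,-0.06,0,0,0,0],[0,0,0,0,0,0],[0,0,0,0,0,0]])

```text
time: 42.15
ee_pos: [0.4877, -0.0578, 0.071]
eef_rot: [-0.038, 0.999, 0.001, 0.001]
ft_force: [0.0, 8.4, 3.1]
width: 0.02
grip_force: 4.3
```

```bash
python3 - <<'E'
from h import *
plan((487.1,-57.2,70,94.3))
E
```

```text
42.15 [ 0.4877 -0.0578  0.071 ] [-3.820e-02  9.993e-01  1.400e-03  7.000e-04] [0.  8.4 3.1] 0.020033020217632164 4.253353395033628
phi 94.38 tilt [0.0013 0.0028]
(487.1, -57.2, 70, 94.3) | turn 1 x 0.01 | shift 1 x [0.014 0.017 0.025]
```

Request:
carry_out(moves=[[0,-0.05,0,0,0,0],[0,-0.04,0,0,0,0],[0,0,0,0,0,0],[0,0,0,0,0,0]])

```text
time: 42.65
ee_pos: [0.4878, -0.0594, 0.0709]
eef_rot: [-0.039, 0.999, 0.003, 0.0]
ft_force: [-1.6, 16.2, 6.0]
width: 0.0205
grip_force: 8.1
```

At the stop. Release, retreat and check.

Request:
carry_out(moves=[[0,0.1,0,0,0,0],[0,0,0,0,0,0],[0,0,0,0,0,0],[0,0,0,0,0,0],[0,0,-0.7,0,0,0],[0,0,-0.9,0,0,0],[0,0,-0.9,0,0,0],[0,0,-0.5,0,0,0],[0,0.9,0,0,0,0],[0,0.9,0,0,0,0],[0,0.9,0,0,0,0],[0,0.9,0,0,0,0],[0,0.9,0,0,0,0],[0,0.9,0,0,0,0],[0,0,0,0,0,0],[0,0,0,0,0,0]], fingers=45)

```text
time: 44.65
ee_pos: [0.4708, 0.1547, 0.1904]
eef_rot: [-0.037, 0.999, -0.0, -0.0]
ft_force: [-0.8, -0.5, -0.3]
width: 0.0453
grip_force: 0.0
```

```bash
python3 - <<'E'
from h import *
c=cam('top');P=cloud(c);im=c['pixels'].astype(int);save(c,'t7')
print('knob',rect(P,(320,190,400,270),.08,.095,(im[...,0]>120)&(im[...,1]<80)))
print('jaw',rect(P,(325,170,365,235),.0755,.086,im[...,2]>100))
print('cover',rect(P,(330,170,420,240),.064,.0715,(P[...,1]>-.188)&(P[...,1]<-.102)))
s=cam('scene');save(s,'s7')
a=cv2.resize(c['pixels'][165:265,290:420,::-1],(390,300));b=cv2.resize(s['pixels'][220:350,250:400,::-1],(346,300))
cv2.imwrite('pics/f.png',np.hstack([a,b])); st()
E
```

```text
knob (array([486.3, -54.8]), array([14.6, 13. ]), np.float32(89.9), 43, np.float64(87.8))
jaw (array([555.9, -95. ]), array([53.9, 10. ]), np.float32(4.4), 119, np.float64(79.5))
cover (array([ 559.7, -145.7]), array([51.5, 89.4]), np.float32(-85.0), 794, np.float64(68.1))
44.75 [0.471  0.1544 0.1905] [-3.650e-02  9.993e-01 -1.000e-04 -0.000e+00] [ 0.  -0.3  0.1] 0.044725005746375654 0.0
```

View pics/f.png

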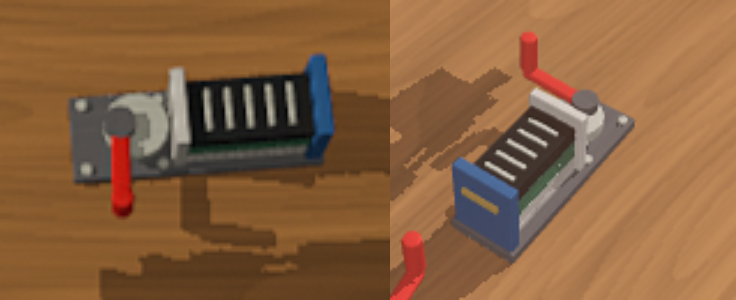

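The lever is closed (about 1.53 rad), the jaw presses the stack, and the cover is flush with the fence. Handing in.

```bash
python3 -c "
from h import *
print(r.close_job())"
```

```text
the job is handed in; nothing more can be done
None
```

The job is handed in: the alu and green modules (no orange one was there) and the cover are stacked in the dock, the cam lever reads about 1.53 rad (fully closed), and the last pictures show the stack flush with the fence; no pass/fail verdict came back.

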